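# Find the concealed catch of the tea box

### The arm

A 6-joint arm with a two-finger parallel gripper is mounted at the origin on a cart in front of the work surface, level with it; the furniture and walls round the work are solid. World frame = base frame: x ahead of the robot, y to its left, z up, the work surface at z = 0. Lengths are in m, angles in rad, forces in N, time in s.
With the tool pointing down it reaches from about 0.35 to 0.975 m from the base axis. Payload 4.9 kg.
Tool frame: the origin (TCP) lies at the very end of the fingers, on their centre line; the grasp point (between the pads) lies 19 mm behind it; z points along the fingers, y is the line along which they close (so a half turn about z gives the same grasp; the last joint's range is limited). The gripper opens to 85 mm and grips with 20 to 120 N. Pads are 22 mm wide; open, the fingers measure 114 mm over their backs; the gripper's body (76 mm by 85 mm) begins 54 mm behind the grasp point. The pads swing forward as they close: fully open they stand 13 mm farther back than shut.
Start: joints at [-1.271, 0.053, 1.613, -0, 1.476, -0.119], TCP at [0.254, -0.571, 0.231] pointing down, gripper open.
Joint ranges: [-3.01, 3.01], [-1.01, 2.22], [0.06, 2.58], [-1.02, 4.17], [0.09, 2.62], [-3.14, 3.14]. Speed limits (rad/s): [2.57, 2.57, 3.14, 3.14, 3.14, 3.14].

### API

Orientations are given as a unit quaternion [w, x, y, z].
In Python, from plant import manip, vision, order gives the robot as it stands.
- The arm moves only by the tool play_rows, never from a script. Its argument "steps" is a list that holds one entry, the list of rows, each a list of 6 numbers: the shift along the tool's x, y, z in mm, then the turn, a rotation vector about the tool's x, y, z in degrees. A call has 1 to 12 rows; each row is the pose to reach, as a shift and turn from the pose commanded when the call began, along the tool's axes at that moment; what a row does not reach only later rows make up. A row lasts 1/12 s, in which the tool goes at most 41.7 mm and 7.16 degrees, less where a joint would pass 70% of its speed; a pose out of reach is approached as far as the arm can. A call with a gripper value outside its range is refused whole. "claw" is the gripper's target within -1 to 1 (fully open at 1, half-way at 0, shut at -1), set as the call begins (left out, the last holds). The fingers move at their own pace and stop on an object; the grip force is fixed at half the most. Time passes only in rows, so rows that repeat a pose let the fingers close. It gives the time, the measured TCP pose, the force, the opening and the grip force at its end, in the units of the state.
- manip.state(): the state, without advancing time (a new reading comes with each control period).
- vision.grab_frame(name): name is "side" or "top"; returns (picture, depth): 400x640x3 uint8, blue, green, red; 400x640 float32, m along the optical axis (not along the pixel's ray), 0 where there is no reading.
- vision.camera_info(name): a dict with "K" (3x3 intrinsics, pixels), "eye" and "orientation" of the camera in the world. Camera axes: x right, y down, z forward; pixel columns grow to the right and rows downward; lengths in m; the calibration is good to about 2 mm. A picture is of the moment at which its call begins. camera_info takes no time and is no camera call.
- order.job_done(): hands the job in; it is judged then, once.
The state is a dict: "time": time; "joint_pos": joint angles; "joint_vel": joint speeds; "joint_efforts": joint torques, N m; "tool_pos": TCP position; "tool_rot": TCP orientation; "contact_force": force on the tool from outside, world axes, zero at the start; "ft_torque": the same for the moment, N m; "gripper_width": opening from 0.0 (shut) to 1.0 (fully open); "grasp_force": force on a finger pad.
Only numpy, scipy, OpenCV 4.12 (cv2) and the standard library are available. Lean on these libraries where they do the work, as an engineer would, in place of code of your own. Each camera call takes 0.05 s, during which the arm holds its last target. There are 200 camera calls.

### The job

One of the five identical dark tiles set flush across the top of the wooden tea box is a concealed push button that locks its drawer; the other four are solid. Feel along the row with closed fingertips, press the tile that gives fully down so that the drawer springs open, then take the hand away. Grasp or lift nothing, and leave the salt shaker, egg cup, tea light, mug and spice jar where they stand.

Things in the scene. Friction and masses are not known exactly. Their poses are not given: they have to be found in the camera images.
- tea_box: Pale wooden box fixed to the worktop, 200 (x) x 300 (y) x 100 mm high. Origin: centre of its underside; z up, y along the row of tiles, -x towards the drawer front. Flush in its top are five dark tiles, 61 (x) x 46 (y) mm, centres at box x = 0, y = -96, -48, 0, 48, 96 mm; any one may be the catch, all look alike. The drawer has no handle.
- panel (a point): Centre of the row of five tiles, on the flat top of the tea box, 100 mm above the worktop; axes as the tea box.
- catch (a joint): How far the catch tile is pressed, m: 0 = flush with the top, 0.006 = fully down. Sprung: gives from about 1.5 N, fully down at about 4 to 5 N, frees the drawer at about 0.004, comes back up by itself. The other tiles do not give.
- drawer (a joint): How far the drawer has come out, m: 0 = shut, 0.045 = open. A spring drives it out in under a second once the catch frees it and it then stays out; it cannot be pulled out otherwise.
- salt_shaker: Salt shaker with a grey top, loose, 44 mm across, 90 mm high, on the worktop to the right of the tea box; origin at the centre of its underside. Bystander.
- egg_cup: Cream egg cup, loose, 49 mm across, 48 mm high, on the worktop to the left of the tea box; origin at the centre of its underside. Bystander.
- mug: Black and white striped mug, loose, 90 mm across without its handle, 88 mm high, on the worktop well to the right; origin at the centre of its underside. Bystander.
- tea_light: Small tea light in a metal cup, loose, 38 mm across, 15 mm high, on the top of the tea box at its back right corner; origin at the centre of its underside. Bystander.
- spice_jar: Glass spice jar with a red cap, loose, 45 mm across, 106 mm high, on the worktop to the right; origin at the centre of its underside. Bystander.

How it is judged:
By the outcome, as a careful person would: the job done as asked, in the order asked, and still so for the second after the job is handed in, with the robot touching nothing.
It also fails if it takes over 45 s, if anything falls off the work surface, if the arm or the gripper's body presses on something with over 40 N, if the wrist force passes 120 N, or if a joint passes its speed limit or range.

## Working session

There is one attempt and no reset: what is moved stays moved. The work goes in short steps, Python scripts to look and compute and a tool call to move; the robot and the scene stay as the last step left them, time stands still between calls to the robot, and variables do not carry over. Pictures are saved under pics/ and viewed, at most 10 in all, crops included, and the job is handed in when it is done.

Besides the shell and the picture viewer there is one more tool, called after "Call:" as a command line: name --argument value ..., lists and objects as JSON in quotes. play_rows: Moves the arm, as the interface text tells. Its arguments: {"type":"object","properties":{"steps":{"type":"array"},"claw":{"type":"number"}},"required":["steps"]}

```bash
mkdir -p pics; python3 - <<'E'
from plant import manip, vision
import cv2,numpy as np
s=manip.state();print({k:np.round(v,3) for k,v in s.items()})
for n in("top","side"):
    p,d=vision.grab_frame(n);cv2.imwrite(f"pics/{n}0.png",p);np.save(f"pics/{n}0.npy",d);print(n,vision.camera_info(n))
E
```

```text
{'time': np.float64(0.0), 'joint_pos': array([-1.271,  0.053,  1.614, -0.   ,  1.476, -0.119]), 'joint_vel': array([-0.   ,  0.002, -0.001, -0.   , -0.   , -0.001]), 'joint_efforts': array([ 0.0000e+00, -3.9368e+01, -3.7018e+01, -0.0000e+00,  7.0000e-03,
        0.0000e+00]), 'tool_pos': array([ 0.254, -0.57 ,  0.23 ]), 'tool_rot': array([-0.001,  0.978,  0.208, -0.   ]), 'contact_force': array([-0.078, -0.023,  0.   ]), 'ft_torque': array([-0.014, -0.007,  0.01 ]), 'grasp_force': np.float64(0.0), 'gripper_width': np.float64(1.001)}
top {'K': array([[476.81936347,   0.        , 319.25549377],
       [  0.        , 476.81936347, 199.88441703],
       [  0.        ,   0.        ,   1.        ]]), 'eye': array([ 0.23989554, -0.0954431 ,  1.48901101]), 'orientation': array([-0.0636405 ,  0.70861233, -0.69994015,  0.0624679 ])}
side {'K': array([[456.25496577,   0.        , 321.87288164],
       [  0.        , 456.25496577, 198.05874255],
       [  0.        ,   0.        ,   1.        ]]), 'eye': array([ 0.0849742 , -1.06434042,  0.7805992 ]), 'orientation': array([-0.47305354,  0.85819796, -0.18020149,  0.08511184])}
```

View pics/top0.png

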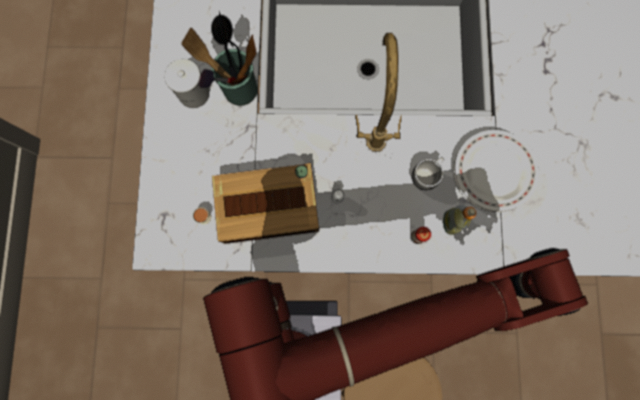

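View pics/side0.png

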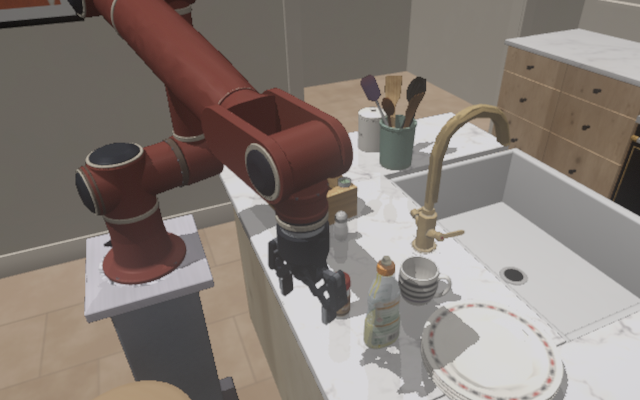

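The top view shows the box at about (213–318, 165–242), with the tile row from (224, 205) to (306, 197) and the tea light at (302, 171). The salt shaker is at (338, 195), the egg cup at (200, 214), the mug at (428, 173) and the spice jar at (423, 235). In the side view the gripper hangs over the jar and bottle area.

```bash
cat > h.py <<'E'
import cv2,numpy as np
from scipy.spatial.transform import Rotation as R
from plant import vision,manip
def ray(n,uv,z):
    c=vision.camera_info(n);uv=np.atleast_2d(uv).astype(float)
    d=np.c_[uv,np.ones(len(uv))]@np.linalg.inv(c["K"]).T
    d=d@R.from_quat(c["orientation"],scalar_first=True).as_matrix().T
    e=c["eye"];return e+d*((z-e[2])/d[:,2])[:,None]
E
python3 - <<'E'
from h import *
p=cv2.imread("pics/top0.png");D=np.load("pics/top0.npy")
hsv=cv2.cvtColor(p,cv2.COLOR_BGR2HSV)
m=np.zeros(p.shape[:2],np.uint8);m[182:222,218:314]=(hsv[182:222,218:314,2]<95)*255
c=max(cv2.findContours(m,cv2.RETR_EXTERNAL,cv2.CHAIN_APPROX_NONE)[0],key=cv2.contourArea)
w=ray("top",c[:,0],.1)
r=cv2.minAreaRect((w[:,:2]*1000).astype(np.float32));print("tiles mm",r,cv2.boxPoints(r))
# wooden top by depth height
c2=vision.camera_info("top");v,u=np.mgrid[:400,:640]
d=np.c_[u.ravel(),v.ravel(),np.ones(u.size)]@np.linalg.inv(c2["K"]).T*D.ravel()[:,None]
W=(d@R.from_quat(c2["orientation"],scalar_first=True).as_matrix().T+c2["eye"]).reshape(400,640,3)
t=np.zeros_like(m);t[155:250,205:325]=(abs(W[155:250,205:325,2]-.1)<.012)*255
c=max(cv2.findContours(t,cv2.RETR_EXTERNAL,cv2.CHAIN_APPROX_NONE)[0],key=cv2.contourArea)
w=ray("top",c[:,0],.1);print("box mm",cv2.minAreaRect((w[:,:2]*1000).astype(np.float32)))
for n,q in dict(tile=(265,201),tea=(302,171),salt=(338,195),egg=(200,214),mug=(428,173),jar=(423,235),bottle=(468,213),faucet=(390,40)).items():
    print(n,W[q[1],q[0]].round(3))
cv2.imwrite("pics/crop.png",cv2.resize(p[150:255,190:350],None,fx=5,fy=5,interpolation=cv2.INTER_CUBIC))
s=manip.state();print(R.from_quat(s["tool_rot"],scalar_first=True).as_matrix().round(3))
E
```

```text
tiles mm ((484.33160400390625, 58.722877502441406), (117.18293762207031, 263.91064453125), 0.7040479183197021) [[424.12314 189.94829]
 [427.366   -73.94243]
 [544.54004 -72.50253]
 [541.29724 191.38818]]
box mm ((484.73095703125, 69.83940124511719), (199.81417846679688, 299.03814697265625), 8.045005798339844)
tile [0.485 0.069 0.103]
tea [ 0.576 -0.039  0.109]
salt [ 0.509 -0.148  0.084]
egg [0.453 0.274 0.042]
mug [ 0.6   -0.438  0.002]
jar [ 0.39  -0.395  0.105]
bottle [ 0.438 -0.493  0.22 ]
faucet [ 0.855 -0.266  0.373]
[[ 0.914  0.407 -0.001]
 [ 0.407 -0.914  0.002]
 [ 0.    -0.002 -1.   ]]
```

View pics/crop.png

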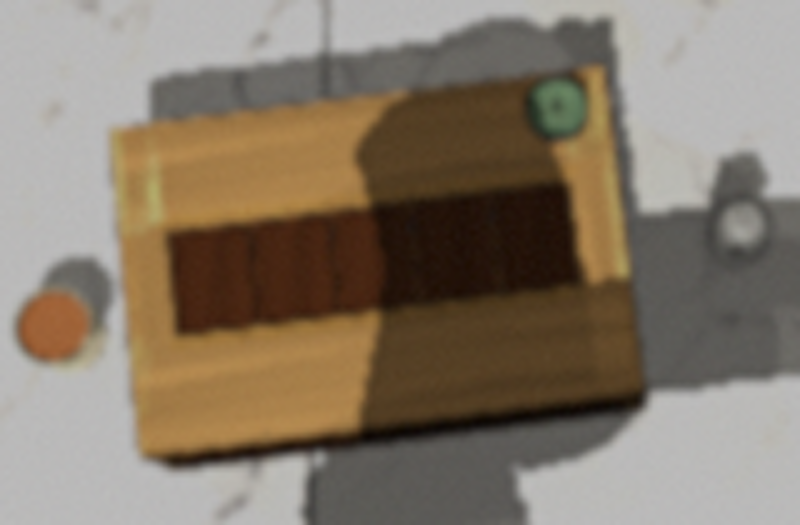

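The box comes out at 200 x 299 mm, centred at (485, 70) mm and turned 8°, which matches the sizes given. I'll close the fingers and carry them over towards tile y = -96, which is at world (498, -25).

Call:
play_rows --steps '[[[10,-9,-8,0,0,1],[35,-31,-16,0,0,2],[62,-56,-20,0,0,3],[89,-80,-20,0,0,4],[116,-104,-20,0,0,5],[143,-128,-20,0,0,6],[170,-152,-20,0,0,7],[197,-176,-20,0,0,8],[224,-200,-20,0,0,9],[251,-225,-20,0,0,10],[278,-249,-20,0,0,11],[305,-273,-20,0,0,12]]]' --claw -1

```text
time: 1.1
tool_pos: [0.4219, -0.1957, 0.2509]
tool_rot: [-0.0, 0.995, 0.104, -0.0]
contact_force: [0.3, -0.4, 0.1]
gripper_width: -0.002
grasp_force: 0.0
```

Call:
play_rows --steps '[[[20,-28,0,0,0,1],[40,-55,0,0,0,2],[60,-83,10,0,0,3],[82,-113,30,0,0,4],[102,-140,55,0,0,4],[110,-152,85,0,0,4],[110,-152,110,0,0,4],[110,-152,125,0,0,4],[110,-152,132,0,0,4],[110,-152,135,0,0,4],[110,-152,135,0,0,4]]]'

```text
time: 2.02
tool_pos: [0.4976, -0.0261, 0.1161]
tool_rot: [-0.0, 0.998, 0.07, -0.0]
contact_force: [-0.7, -0.2, 0.5]
gripper_width: -0.002
grasp_force: 0.0
```

```bash
python3 - <<'E'
from h import *
s=manip.state();print(s["tool_pos"].round(4) if hasattr(s["tool_pos"],"round") else s["tool_pos"],s["contact_force"],s["tool_rot"])
p,d=vision.grab_frame("top");q,_=vision.grab_frame("side")
cv2.imwrite("pics/chk.png",np.vstack([cv2.resize(p[130:260,180:360],(720,400))[:300],cv2.resize(q[100:260,220:460],(720,480))[:300]]))
E
```

```text
[ 0.4976 -0.0261  0.1161] [-0.71332561 -0.22699082  0.54667921] [-1.14259805e-04  9.97581730e-01  6.95022906e-02 -3.33572212e-04]
```

View pics/chk.png

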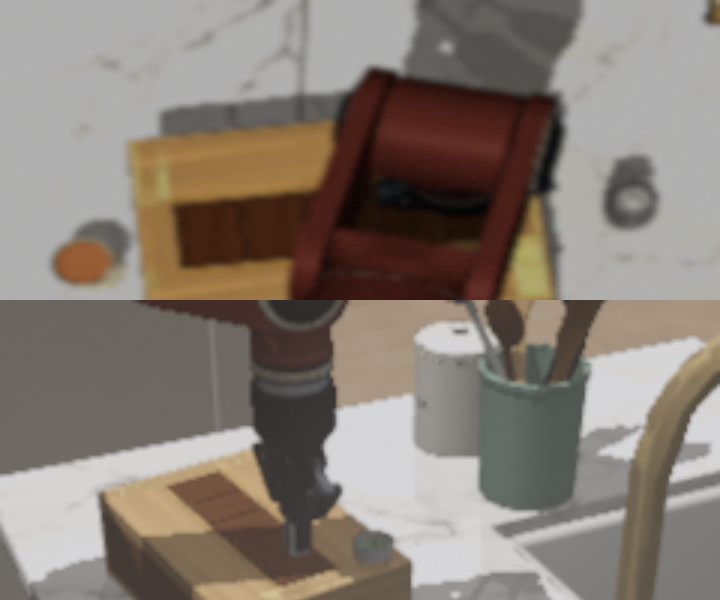

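The picture shows the fingertips over the rightmost tile, about (298, 550) in the lower half, with the tea light clear at (372, 545). Next I'll lower gently.

Call:
play_rows --steps '[[[0,0,5,0,0,0],[0,0,9,0,0,0],[0,0,12,0,0,0],[0,0,14,0,0,0],[0,0,15,0,0,0],[0,0,16,0,0,0],[0,0,17,0,0,0],[0,0,18,0,0,0],[0,0,18,0,0,0]]]'

```text
time: 2.87
tool_pos: [0.4978, -0.026, 0.0986]
tool_rot: [0.0, 0.998, 0.07, -0.0]
contact_force: [-1.8, 0.8, 2.5]
gripper_width: 0.001
grasp_force: 1.7
```

Call:
play_rows --steps '[[[0,0,0.7,0,0,0],[0,0,1.4,0,0,0],[0,0,2,0,0,0],[0,0,2,0,0,0]]]'

```text
time: 3.2
tool_pos: [0.4979, -0.026, 0.0961]
tool_rot: [0.0, 0.998, 0.07, 0.0]
contact_force: [-1.1, -0.2, 1.9]
gripper_width: 0.002
grasp_force: 1.2
```

Call:
play_rows --steps '[[[0,0,0.7,0,0,0],[0,0,1.4,0,0,0],[0,0,2,0,0,0],[0,0,2,0,0,0]]]'

```text
time: 3.53
tool_pos: [0.4979, -0.026, 0.0943]
tool_rot: [0.0, 0.998, 0.07, 0.0]
contact_force: [-0.6, 0.3, 3.5]
gripper_width: 0.004
grasp_force: 1.5
```

This tile gives, about 5.7 mm so far. I'll press it right to the bottom.

Call:
play_rows --steps '[[[0,0,0.6,0,0,0],[0,0,1.2,0,0,0],[0,0,1.8,0,0,0],[0,0,1.8,0,0,0],[0,0,1.8,0,0,0],[0,0,1.8,0,0,0]]]'

```text
time: 4.03
tool_pos: [0.498, -0.026, 0.0939]
tool_rot: [0.0, 0.998, 0.07, -0.0]
contact_force: [-5.3, 0.5, 10.0]
gripper_width: 0.0
grasp_force: 5.1
```

The tile has bottomed out at about 6 mm with 10 N, so I'll retreat straight up.

Call:
play_rows --steps '[[[0,0,-2,0,0,0],[0,0,-6,0,0,0],[0,0,-14,0,0,0],[0,0,-30,0,0,0],[0,0,-55,0,0,0],[0,0,-85,0,0,0],[0,0,-115,0,0,0],[0,0,-140,0,0,0],[0,0,-155,0,0,0],[0,0,-160,0,0,0],[0,0,-160,0,0,0]]]'

```text
time: 4.95
tool_pos: [0.4985, -0.0261, 0.2541]
tool_rot: [0.0, 0.998, 0.07, 0.002]
contact_force: [0.3, -0.3, -0.4]
gripper_width: -0.002
grasp_force: 0.0
```

Call:
play_rows --steps '[[[-10,15,0,0,0,0],[-25,38,0,0,0,0],[-40,68,0,0,0,0],[-55,98,0,0,0,0],[-70,128,0,0,0,0],[-80,158,0,0,0,0],[-90,188,0,0,0,0],[-95,213,0,0,0,0],[-98,232,0,0,0,0],[-100,240,0,0,0,0],[-100,240,0,0,0,0],[-100,240,0,0,0,0]]]'

```text
time: 5.95
tool_pos: [0.4317, -0.2768, 0.251]
tool_rot: [-0.001, 0.998, 0.07, -0.001]
contact_force: [0.2, 1.0, -0.3]
gripper_width: -0.002
grasp_force: 0.0
```

```bash
python3 - <<'E'
from h import *
s=manip.state();print(s["time"],s["tool_pos"],s["contact_force"])
p,d=vision.grab_frame("top");q,_=vision.grab_frame("side")
cv2.imwrite("pics/end.png",np.vstack([cv2.resize(p[130:280,170:510],(680,300)),cv2.resize(q[100:250,180:520],(680,300))]))
E
```

```text
5.95 [ 0.43171982 -0.27680739  0.25103614] [ 0.16599832  1.01929632 -0.32987284]
```

View pics/end.png

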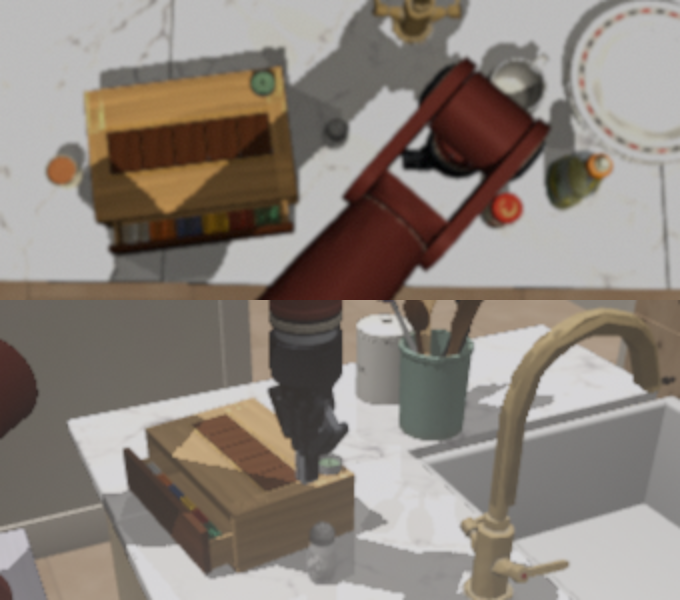

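The drawer is open, with its front edge at about (115–292, 240) in the upper half. The bystanders stand where they were and the hand is clear.

```bash
python3 -c "
from plant import order
print(order.job_done())"
```

```text
the job is handed in; nothing more can be done
None
```

The catch was the rightmost tile (box y = -96 mm); I pressed it fully down, the drawer sprang open, the bystanders look unmoved in the final pictures, and the job was handed in after about 6 s with the hand clear.

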